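# Level the rocking stove stand

### The arm

A 7-joint arm with a two-finger parallel gripper is mounted at the origin on the work surface. World frame = base frame: x ahead of the robot, y to its left, z up, the work surface at z = 0. Lengths are in m, angles in rad, forces in N, time in s.
With the tool pointing down it reaches from about 0.4 to 0.85 m from the base axis. Payload 10.4 kg.
Tool frame: the origin (TCP) lies on the centre line of the jaws, within the pads' length; the fingertips stand 17 mm ahead of it and the grasp point (between the pads) lies 2 mm behind it; z points along the fingers, y is the line along which they close (so a half turn about z gives the same grasp; the last joint's range is limited). The gripper opens to 85 mm and grips with 20 to 120 N. Pads are 22 mm wide; open, the fingers measure 114 mm over their backs; the gripper's body (76 mm by 85 mm) begins 54 mm behind the grasp point. The pads swing forward as they close: fully open they stand 13 mm farther back than shut.
Start: joints at [1.106, 0.332, -0.065, 1.46, 0.022, 1.35, -0.088], TCP at [0.267, -0.565, 0.248] pointing down, gripper open.
Joint ranges: [-2.6, 2.6], [-0.5, 2.12], [-1.47, 1.34], [0.16, 2.42], [-1.27, 4.41], [0.06, 2.06], [-2.6, 2.6]. Speed limits (rad/s): [2.22, 2.22, 2.79, 2.79, 3.14, 3.14, 3.14].

### API

Orientations are given as a unit quaternion [x, y, z, w].
In Python, from workcell import get_obs, optics, job gives the robot as it stands. The module is installed in compiled form; this text tells all that it offers.
- The arm moves only by the tool send_rows, never from a script. Its argument "plan" is a list that holds one entry, the list of rows, each a list of 7 numbers: the turn, a rotation vector about the tool's x, y, z in units of 1.5 rad (1.0 is 1.5 rad), then the shift along the tool's x, y, z in units of 20 cm (1.0 is 20 cm), then the opening, from 0 (shut) to 1 (fully open). A call has 1 to 20 rows; each row shifts and turns the commanded pose from where the row before left it, along the tool's axes as they then stand; what a row does not reach is not made up. A row lasts 1/12 s, in which the tool goes at most 41.7 mm and 7.16 degrees, less where a joint would pass 70% of its speed; a pose out of reach is approached as far as the arm can. A call with a number of a shift or a turn outside -1 to 1 is refused whole. A call with a gripper value outside its range is refused whole. The fingers move at their own pace and stop on an object; "squeeze" is the grip in N (left out, the last holds). Time passes only in rows, so rows that do not move let the fingers close. It gives the time, the measured TCP pose, the force, the opening and the grip force at its end, in the units of the state.
- get_obs(): the state, without advancing time (a new reading comes with each control period).
- optics.camera(name): name is "side" or "top"; returns the picture (384x512x3 uint8, red, green, blue); there is no depth.
- optics.get_calibration(name): a dict with "intrinsics" (3x3 intrinsics, pixels), "distortion" ([k1, k2, p1, p2, k3] as OpenCV has them; the pictures are not rectified), "world_from_camera" (4x4, takes a point from camera to world coordinates). Camera axes: x right, y up, looking along -z (the intrinsics and any distortion apply to the point x, -y, -z); pixel columns grow to the right and rows downward; lengths in m; the calibration is good to about 2 mm. A picture is of the moment at which its call begins. get_calibration takes no time and is no camera call.
- job.hand_in(): hands the job in; it is judged then, once.
The state is a dict: "clock": time; "joint_pos": joint angles; "joint_velocities": joint speeds; "tau": joint torques, N m; "position": TCP position; "ee_rot": TCP orientation; "ft_force": force on the tool from outside, world axes, zero at the start; "torque": the same for the moment, N m; "grip_width": opening from 0.0 (shut) to 1.0 (fully open); "grasp_force": force on a finger pad.
Only numpy, scipy, OpenCV 4.12 (cv2) and the standard library are available. Lean on these libraries where they do the work, as an engineer would, in place of code of your own. Each camera call takes 0.05 s, during which the arm holds its last target. There are 200 camera calls.

### The job

The folding stove stand rocks because one of its four screw feet is wound up too short: the foot whose wing grip is turned out of line with the arm it sits on. Turn that wing clockwise, seen from above, by less than a quarter turn, until it lines up with its arm like the other three and the stand sits level without wobbling; then let go. Do not lift or tip the stand, do not shove it out of its place, and leave the glass measuring cup beside it alone.

Things in the scene. Friction and masses are not known exactly. Their poses are not given: they have to be found in the camera images.
- stand: Loose aluminium stove stand, 1.3 kg, square, sides 170 mm, top 80 mm above the bench; four flat arms run from the centre to the corners, each with a screw foot, 120 mm out on its +x, +y, -x, -y axes. Origin under its centre at bench height, z up; x points along the arm of the short foot, on which sits a steel latch block (top 88 mm). It leans 1.5 to 3 deg that way; slides if pushed over 5 N.
- foot_wing (a joint): Turn of the short foot's screw, rad: 0 = wing in line with its arm, stand level (no stop there); negative = wound up too short; grows turning clockwise seen from above. Starts at -1.3 to -0.8. Each rad lowers the foot 4 mm. Stiff (0.1 N m), stays where left. The other three feet look alike, are already right and also turn: leave them.
- wing (a point): Grip point on the short foot's steel wing, on the screw axis, 12 mm below the wing's top, about 108 mm above the bench. The wing is an upright flat bar 46 mm long, 12 thick, 29 high, bottom edge 91 mm above the bench. Site x lies along its length and turns with it, y across its thickness, z up. Pinch it from above across the thickness; its height hardly changes as it turns.
- measuring_cup: Glass measuring cup with a loop handle, 80 mm across the mouth, 95 mm high, loose on the bench beside the stand, away from the short foot. Origin: centre of its underside. A bystander: leave it where it is.

How it is judged:
By the outcome, as a careful person would: the job done as asked, in the order asked, and still so for the second after the job is handed in, with the robot touching nothing.
It also fails if it takes over 32 s, if anything falls off the work surface, if the arm or the gripper's body presses on something with over 40 N, if the wrist force passes 120 N, or if a joint passes its speed limit or range.

## Working session

There is one attempt and no reset: what is moved stays moved. The work goes in short steps, Python scripts to look and compute and a tool call to move; the robot and the scene stay as the last step left them, time stands still between calls to the robot, and variables do not carry over. Pictures are saved under pics/ and viewed, at most 10 in all, crops included, and the job is handed in when it is done.

Besides the shell and the picture viewer there is one more tool, called after "Request:" as name(argument=value, ...), one argument or row to a line, values as JSON. send_rows: Moves the arm, as the interface text tells. Its arguments: {"type":"object","properties":{"plan":{"type":"array"},"squeeze":{"type":"number"}},"required":["plan"]}

```bash
mkdir -p pics; python3 - <<'E'
from workcell import get_obs, optics
import cv2,numpy as np
for n in("top","side"):
    im=optics.camera(n); cv2.imwrite(f"pics/{n}0.png",cv2.cvtColor(im,cv2.COLOR_RGB2BGR))
    c=optics.get_calibration(n);print(n,np.round(c["intrinsics"],1).tolist(),c["distortion"],np.round(c["world_from_camera"],3).tolist())
print(get_obs())
E
```

```text
top [[382.9, 0.0, 251.9], [0.0, 382.9, 190.0], [0.0, 0.0, 1.0]] [-0.02704275  0.          0.          0.          0.        ] [[-0.015, 0.983, -0.182, 0.417], [-1.0, -0.014, 0.005, -0.036], [0.002, 0.182, 0.983, 0.743], [0.0, 0.0, 0.0, 1.0]]
side [[402.1, 0.0, 254.1], [0.0, 402.1, 192.6], [0.0, 0.0, 1.0]] [-0.13908487  0.          0.          0.          0.        ] [[-0.969, 0.164, -0.186, 0.418], [-0.248, -0.686, 0.684, 0.441], [-0.015, 0.709, 0.705, 0.612], [0.0, 0.0, 0.0, 1.0]]
{'clock': 0.1, 'joint_pos': array([ 1.10638676,  0.33280373, -0.06472079,  1.46084038,  0.02159678,
        1.34992753, -0.08849333]), 'joint_velocities': array([-0.00079441, -0.00259228, -0.00092009, -0.00218196,  0.00040753,
        0.00055811,  0.00074581]), 'tau': array([ 2.00297494e-03, -6.26751208e+01,  4.94698563e-02, -3.92424488e+01,
        1.62586238e-02,  7.00391785e-03,  8.92236130e-06]), 'position': array([ 0.26710936, -0.56469613,  0.24760672]), 'ee_rot': array([ 9.75694525e-01,  2.19134164e-01, -1.64347533e-04, -6.20388520e-04]), 'ft_force': array([ 0.9294548 , -0.02878954, -1.09901561]), 'torque': array([0.00552173, 0.01645597, 0.04207208]), 'grasp_force': 0.0, 'grip_width': 0.9956333160707751}
```

View pics/top0.png

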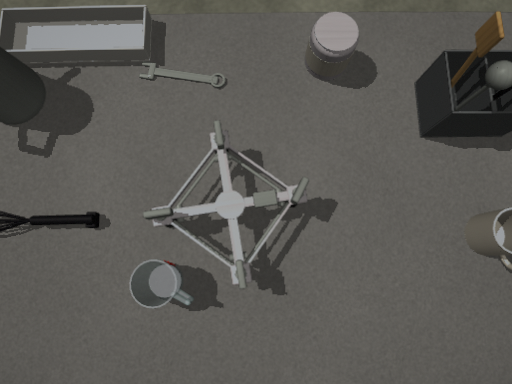

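View pics/side0.png

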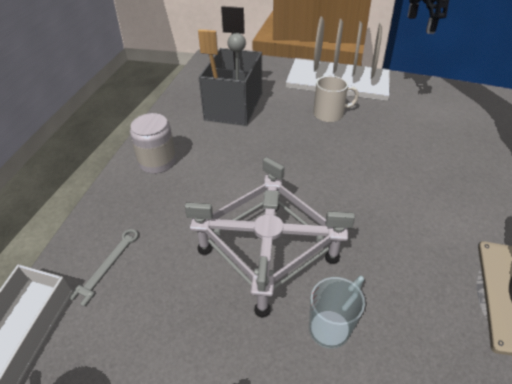

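The short foot is on the right in the top view (wing near 300,190, latch block 265,199). In the side view its wing is near 272,170. The cup is at 157,284 (top view), on the far side. Next I'll zoom in on the wing.

```bash
python3 - <<'E'
import cv2,numpy as np
a=cv2.imread("pics/top0.png")[160:230,210:320]; b=cv2.imread("pics/side0.png")[150:220,220:330]
f=lambda i:cv2.resize(cv2.convertScaleAbs(i,alpha=1.3),None,fx=7,fy=4*7/4,interpolation=cv2.INTER_CUBIC)
o=np.vstack([f(a),f(b)]); cv2.imwrite("pics/crop0.png",cv2.resize(o,(612,599*1)) if 0 else cv2.resize(o,None,fx=.6,fy=.6))
E
```

```text
(no output)
```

View pics/crop0.png

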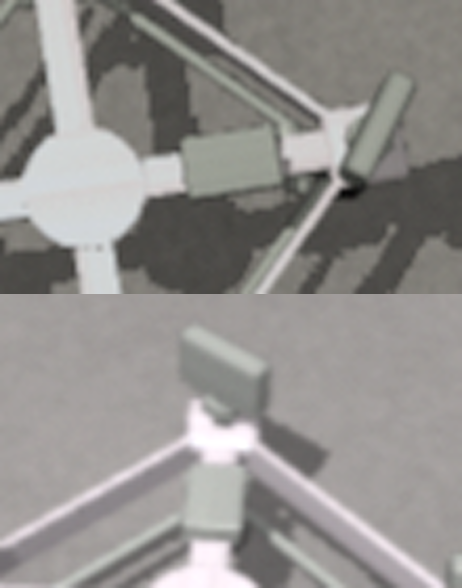

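```bash
python3 - <<'E'
import cv2,numpy as np
a=cv2.imread("pics/top0.png")[172:212,280:320]; b=cv2.imread("pics/side0.png")[150:190,252:292]
f=lambda i:cv2.resize(cv2.convertScaleAbs(i,alpha=1.5),None,fx=10,fy=10,interpolation=cv2.INTER_NEAREST)
o=np.hstack([f(a),f(b)])
for k in range(0,800,50): cv2.line(o,(k,0),(k,6 if k%100 else 14),(0,0,255),1)
for k in range(0,400,50): cv2.line(o,(0,k),(14,k),(0,0,255),1);cv2.line(o,(400,k),(414,k),(0,0,255),1)
cv2.imwrite("pics/crop1.png",o)
E
```

```text
(no output)
```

View pics/crop1.png

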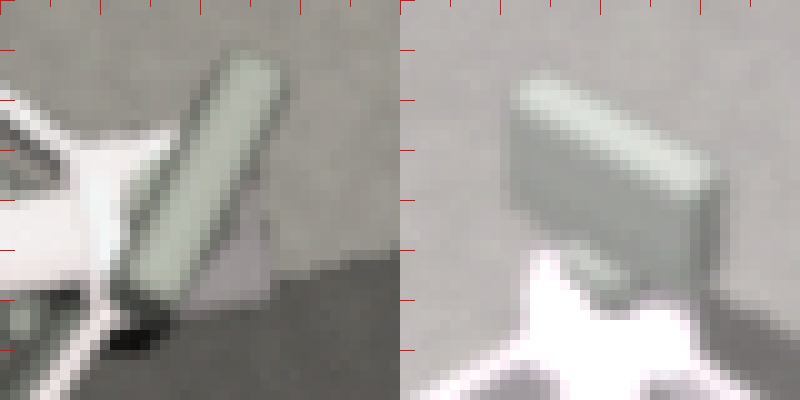

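The wing's top face is clear in both views. In the top view its ends are near (305.3,177.5) and (295,201.1); in the side view near (264,158.2) and (281.5,167.5).

```bash
cat > h.py <<'E'
import cv2,numpy as np
from workcell import get_obs, optics
from scipy.spatial.transform import Rotation as R
def ray(n,p):
    c=optics.get_calibration(n);T=np.array(c["world_from_camera"])
    u=cv2.undistortPoints(np.array([[p]],float),np.array(c["intrinsics"]),np.array(c["distortion"]))[0,0]
    return T[:3,3],T[:3,:3]@np.array([u[0],-u[1],-1])
def plane(n,p,z):
    o,d=ray(n,p);return o+d*(z-o[2])/d[2]
def tri(p,q):
    A=0;b=0
    for n,x in(("top",p),("side",q)):
        o,d=ray(n,x);d=d/np.linalg.norm(d);M=np.eye(3)-np.outer(d,d);A=A+M;b=b+M@o
    return np.linalg.solve(A,b)
def proj(n,P):
    c=optics.get_calibration(n);T=np.linalg.inv(np.array(c["world_from_camera"]))
    v=T[:3,:3]@np.array(P)+T[:3,3]
    return cv2.projectPoints(np.array([[v[0],-v[1],-v[2]]]),np.zeros(3),np.zeros(3),np.array(c["intrinsics"]),np.array(c["distortion"]))[0][0,0]
E
python3 - <<'E'
from h import *
ang=lambda v:np.degrees(np.arctan2(v[1],v[0]))
print("tri",tri((300.1,189.3),(273.1,162.6)))
a,b=plane("top",(305.3,177.5),.12),plane("top",(295,201.1),.12);print("top",a,b,(a+b)/2,ang(a-b),np.linalg.norm(a-b))
a,b=plane("side",(264,157.7),.12),plane("side",(281.5,167.5),.12);print("side",a,b,(a+b)/2,ang(a-b),np.linalg.norm(a-b))
im=cv2.imread("pics/top0.png")
m=(im.min(2)>190).astype(np.uint8)*255
m=cv2.morphologyEx(m,cv2.MORPH_OPEN,cv2.getStructuringElement(2,(19,19)))
n,l,s,c=cv2.connectedComponentsWithStats(m);print(s,c)
for z in(.08,):print("disc",plane("top",(230.2,204.3),z))
E
```

```text
tri [ 0.53245968 -0.11907524  0.12248212]
top [ 0.55248216 -0.12884244  0.12      ] [ 0.5129648  -0.11026349  0.12      ] [ 0.53272348 -0.11955297  0.12      ] -25.180402482960364 0.04366691022280703
side [ 0.55325845 -0.13193901  0.12      ] [ 0.51524581 -0.11197386  0.12      ] [ 0.53425213 -0.12195644  0.12      ] -27.709532861717015 0.04293679043018307
[[     0      0    512    384 196608]] [[255.5 191.5]]
disc [ 0.51508606 -0.00144336  0.08      ]
```

```bash
python3 - <<'E'
import cv2,numpy as np
im=cv2.imread("pics/top0.png")
f=lambda x,y:cv2.resize(cv2.convertScaleAbs(im[y:y+40,x:x+40],alpha=1.5),None,fx=7,fy=7,interpolation=cv2.INTER_NEAREST)
o=np.vstack([np.hstack([f(140,192),f(210,185)]),np.hstack([f(200,117),f(222,252)])])
for k in range(0,560,70):
  cv2.line(o,(k,0),(k,8),(0,0,255),1);cv2.line(o,(0,k),(8,k),(0,0,255),1)
cv2.imwrite("pics/crop2.png",o)
E
```

```text
(no output)
```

View pics/crop2.png

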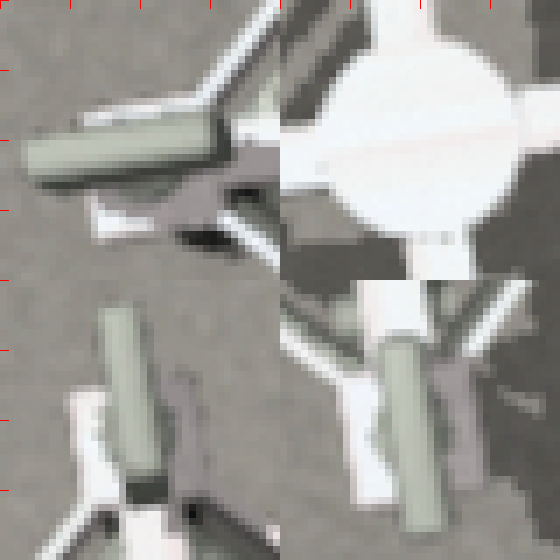

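```bash
python3 - <<'E'
from h import *
ang=lambda v:np.degrees(np.arctan2(v[1],v[0]))
U,B,L,S=[plane("top",p,.12) for p in((218.1,132.2),(240.5,273.6),(156.4,212.2),(300.1,189.3))]
print(U,B,L,S);print("cross axis +90",ang(U-B)-90,np.linalg.norm(U-B),"LS",ang(S-L),np.linalg.norm(S-L),"centre",(U+B)/2,(L+S)/2)
for t,(p,q) in dict(U=((216.4-.5,120.4),(220,143.6)),B=((238.3,260.4),(242.2,286.8)),L=((143.1,213.9),(169.8,210.4))).items():
    print(t,ang(plane("top",p,.12)-plane("top",q,.12)))
print("tcp yaw", R.from_quat(get_obs()["ee_rot"]).as_matrix().round(3).tolist())
E
```

```text
[0.63350986 0.01654597 0.12      ] [ 0.39745035 -0.01942487  0.12      ] [0.49778425 0.11749873 0.12      ] [ 0.53260915 -0.1194133   0.12      ]
cross axis +90 -81.33589773932147 0.23878441039815942 LS -81.63768904352034 0.23945789407606313 centre [ 0.5154801  -0.00143945  0.12      ] [ 0.5151967  -0.00095728  0.12      ]
U 9.673759818582743
B 8.023525516444137
L 96.76121470267981
tcp yaw [[0.904, 0.428, -0.001], [0.428, -0.904, 0.001], [-0.0, -0.001, -1.0]]
```

Request:
send_rows(
  plan=[
    [[0,0,0,0.08,-0.05,0,0.35],[0,0,0,0.154,-0.103,0,0.35],[0,0,0,0.154,-0.103,0,0.35],[0,0,0,0.154,-0.103,0,0.35],[0,0,0,0.154,-0.103,0,0.35],[0,0,0,0.154,-0.103,0,0.35],[0,0,0,0.154,-0.103,0,0.35],[0,0,0,0.154,-0.103,0,0.35],[0,0,0,0.154,-0.103,0,0.35],[0,0,0,0.154,-0.103,0,0.35],[0,0,0,0.154,-0.103,0,0.35],[0,0,0,0.154,-0.103,0,0.35],[0,0,0,0.154,-0.103,0,0.35],[0,0,0,0.154,-0.103,0,0.35],[0,0,0,0.074,-0.053,0,0.35]],
  ],
  squeeze=20,
)

```text
clock: 1.35
position: [0.5353, -0.1149, 0.2481]
ee_rot: [0.975, 0.221, 0.0, -0.001]
ft_force: [-1.4, -0.0, -0.5]
grip_width: 0.35
grasp_force: 0.0
```

Request:
send_rows(
  plan=[
    [[0,0,-0.0749,0,0,0,0.35],[0,0,-0.0749,0,0,0,0.35],[0,0,-0.0749,0,0,0,0.35],[0,0,-0.0749,0,0,0,0.35],[0,0,-0.0749,0,0,0,0.35],[0,0,-0.0749,0,0,0,0.35],[0,0,-0.0749,0,0,0,0.35],[0,0,-0.0749,0,0,0,0.35],[0,0,-0.0749,0,0,0,0.35],[0,0,-0.0749,0,0,0,0.35],[0,0,-0.0749,0,0,0,0.35],[0,0,-0.0749,0,0,0,0.35],[0,0,-0.0749,0,0,0,0.35],[0,0,-0.0749,0,0,0,0.35],[0,0,-0.0749,0,0,0,0.35],[0,0,-0.0749,0,0,0,0.35],[0,0,-0.0749,0,0,0,0.35],[0,0,-0.0749,0,0,0,0.35],[0,0,-0.0749,0,0,0,0.35],[0,0,-0.0749,0,0,0,0.35]],
  ],
)

```text
clock: 3.02
position: [0.5335, -0.12, 0.2479]
ee_rot: [0.222, 0.975, -0.0, -0.0]
ft_force: [0.8, -0.2, -0.1]
grip_width: 0.348
grasp_force: 0.0
```

```bash
python3 - <<'E'
from h import *
o=get_obs();M=R.from_quat(o["ee_rot"]).as_matrix();p=o["position"]
print(o["clock"],p,o["grip_width"],o["ft_force"].round(1),o["joint_pos"].round(2),"xyaw",np.degrees(np.arctan2(M[1,0],M[0,0])),M[:,2].round(3))
print("to go world",np.array([.533,-.12,.14])-p,"tool",(M.T@(np.array([.533,-.12,.14])-p)/.2).round(3))
E
```

```text
3.0167 [ 0.53351443 -0.11995217  0.24794953] 0.34822463743107895 [ 0.8 -0.2 -0.1] [ 0.72  0.22 -0.66  1.64  0.14  1.33  1.16] xyaw 154.3724097297791 [-0.001  0.    -1.   ]
to go world [-5.14433539e-04 -4.78257898e-05 -1.07949529e-01] tool [ 0.002 -0.001  0.54 ]
```

Request:
send_rows(
  plan=[
    [[0,0,0,0,0,0.08,0.35],[0,0,0,0,0,0.12,0.35],[0,0,0,0,0,0.12,0.35],[0,0,0,0,0,0.1,0.35],[0,0,0,0,0,0.06,0.35],[0,0,0,0,0,0.03,0.35],[-0.009,0.006,0,0,0,0.02,0.35],[-0.009,0.006,0,0,0,0.01,0.35],[0,0,0,0,0,0,0.35]],
  ],
)

```text
clock: 3.77
position: [0.534, -0.1208, 0.1407]
ee_rot: [0.225, 0.974, 0.016, -0.006]
ft_force: [-0.6, 0.5, 0.0]
grip_width: 0.352
grasp_force: 0.0
```

```bash
python3 - <<'E'
from h import *
t=optics.camera("top");s=optics.camera("side")
f=lambda i,x,y:cv2.resize(cv2.convertScaleAbs(cv2.cvtColor(i[y:y+60,x:x+60],cv2.COLOR_RGB2BGR),alpha=1.4),None,fx=6.6,fy=6.6,interpolation=cv2.INTER_NEAREST)
cv2.imwrite("pics/c3.png",np.hstack([f(t,270,160),f(s,245,140)]))
o=get_obs();print(o["position"],o["ft_force"].round(1),R.from_quat(o["ee_rot"]).as_matrix()[:,2].round(3))
E
```

```text
[ 0.53423225 -0.12040499  0.1411194 ] [0.5 0.5 0. ] [-0.003  0.032 -0.999]
```

View pics/c3.png

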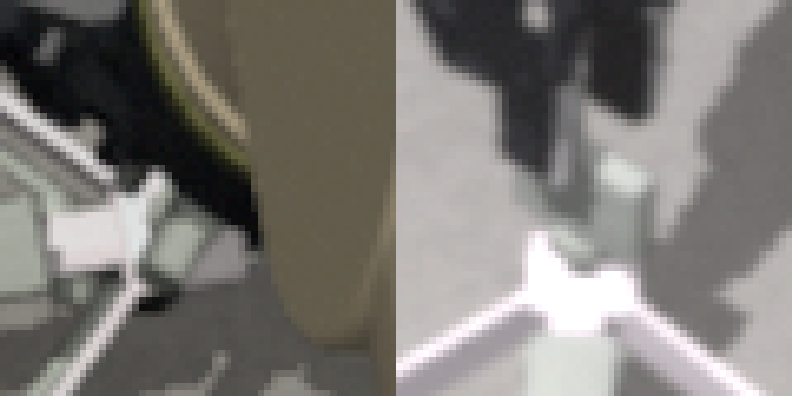

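The side view shows the near and far fingers straddling the wing, with the tips still just above it. I'll lower the last 31 mm and close in stages.

Request:
send_rows(
  plan=[
    [[0,0,0,0,0,0.04,0.35],[0,0,0,0,0,0.06,0.35],[0,0,0,0,0,0.04,0.35],[0,0,0,0,0,0.015,0.35],[0,0,0,0,0,0,0.25],[0,0,0,0,0,0,0.22],[0,0,0,0,0,0,0.22]],
  ],
  squeeze=20,
)

```text
clock: 4.45
position: [0.533, -0.119, 0.1092]
ee_rot: [0.225, 0.974, 0.015, -0.006]
ft_force: [-3.9, -0.8, -0.8]
grip_width: 0.222
grasp_force: 3.6
```

Request:
send_rows(
  plan=[
    [[0,0,0,0,0,0,0.2],[0,0,0,0,0,0,0.19],[0,0,0,0,0,0,0.18],[0,0,0,0,0,0,0.18]],
  ],
)

```text
clock: 4.78
position: [0.534, -0.1189, 0.1097]
ee_rot: [0.224, 0.974, 0.015, -0.005]
ft_force: [0.3, -1.3, 0.4]
grip_width: 0.179
grasp_force: 0.5
```

Request:
send_rows(
  plan=[
    [[0,0,0,0,0,0,0.165],[0,0,0,0,0,0,0.16],[0,0,0,0,0,0,0.16]],
  ],
)

```text
clock: 5.03
position: [0.5337, -0.1192, 0.1095]
ee_rot: [0.225, 0.974, 0.015, -0.005]
ft_force: [-0.7, -2.7, 1.1]
grip_width: 0.156
grasp_force: 1.0
```

Request:
send_rows(
  plan=[
    [[0,0,0,0,0,0,0.15],[0,0,0,0,0,0,0.145],[0,0,0,0,0,0,0.145]],
  ],
)

```text
clock: 5.28
position: [0.5336, -0.1193, 0.1094]
ee_rot: [0.225, 0.974, 0.015, -0.006]
ft_force: [0.6, -4.0, 2.5]
grip_width: 0.148
grasp_force: 6.1
```

Request:
send_rows(
  plan=[
    [[0,0,0,0,-0.004,0,0.145],[0,0,0,0,0,0,0.145]],
  ],
)

```text
clock: 5.45
position: [0.5333, -0.1197, 0.1093]
ee_rot: [0.225, 0.974, 0.015, -0.006]
ft_force: [1.0, -2.9, 2.6]
grip_width: 0.147
grasp_force: 5.4
```

Request:
send_rows(
  plan=[
    [[0,0,0,0,0,0,0.13],[0,0,0,0,0,0,0.1],[0,0,0,0,0,0,0.1]],
  ],
  squeeze=25,
)

```text
clock: 5.7
position: [0.5333, -0.1199, 0.1093]
ee_rot: [0.225, 0.974, 0.015, -0.006]
ft_force: [0.4, -5.7, 0.1]
grip_width: 0.137
grasp_force: 24.2
```

Request:
send_rows(
  plan=[
    [[0,0,0,-0.002,-0.004,0,0.1],[0,0,0.03,0,0,0,0.1],[0,0,0.04,0,0,0,0.1],[0,0,0.04,0,0,0,0.1],[0,0,0.03,0,0,0,0.1],[0,0,0,0,0,0,0.1]],
  ],
)

```text
clock: 6.2
position: [0.5333, -0.1201, 0.1092]
ee_rot: [0.326, 0.945, 0.015, -0.007]
ft_force: [0.0, -2.4, 0.0]
grip_width: 0.136
grasp_force: 24.6
```

```bash
cat >> h.py <<'E'
def st():
    o=get_obs();M=R.from_quat(o["ee_rot"]).as_matrix()
    print(o["clock"],o["position"].round(4),"F",o["ft_force"].round(1),"T",o["torque"].round(2),"yaw",np.degrees(np.arctan2(M[1,0],M[0,0])).round(2),"z",M[:,2].round(3),"Ftool",(M.T@o["ft_force"]).round(1),o["grasp_force"])
E
python3 -c "
from h import *
st()"
```

```text
6.2 [ 0.5333 -0.1201  0.1092] F [ 0.  -2.4  0. ] T [-0.83 -0.14 -0.1 ] yaw 141.95 z [-0.004  0.032 -0.999] Ftool [-1.5 -1.9 -0.1] 24.63401734828949
```

```bash
cat >> h.py <<'E'
d=np.array([np.cos(np.radians(-81.5)),np.sin(np.radians(-81.5)),0])
def goal(yaw,tilt,pos,n):
    o=get_obs();M=R.from_quat(o["ee_rot"]);z=-(np.array([0,0,1.])+tilt*d);z/=np.linalg.norm(z)
    x=np.array([np.cos(np.radians(yaw)),np.sin(np.radians(yaw)),0]);x-=z*(x@z);x/=np.linalg.norm(x)
    G=R.from_matrix(np.c_[x,np.cross(z,x),z])
    print(n,"rows:",((M.inv()*G).as_rotvec()/1.5/n).round(4),(M.inv().apply(np.array(pos)-o["position"])/.2/n).round(4))
E
python3 -c "
from h import *
goal(127.5,.017,(.5333,-.1193,.1092),5)"
```

```text
5 rows: [ 0.0013 -0.0017  0.0336] [ 0.0005  0.0007 -0.    ]
```

Request:
send_rows(
  plan=[
    [[0.0013,-0.0017,0.034,0.0005,0.0007,0,0.1],[0.0013,-0.0017,0.034,0.0005,0.0007,0,0.1],[0.0013,-0.0017,0.034,0.0005,0.0007,0,0.1],[0.0013,-0.0017,0.034,0.0005,0.0007,0,0.1],[0.0013,-0.0017,0.034,0.0005,0.0007,0,0.1],[0,0,0,0,0,0,0.1]],
  ],
)

```text
clock: 6.7
position: [0.5333, -0.1188, 0.1092]
ee_rot: [0.443, 0.897, 0.007, -0.005]
ft_force: [-0.6, -1.2, 0.5]
grip_width: 0.135
grasp_force: 24.5
```

```bash
python3 -c "
from h import *
st();goal(113,.008,(.5333,-.119,.1092),5)"
```

```text
6.7 [ 0.5333 -0.1188  0.1092] F [-0.6 -1.2  0.5] T [-0.28  0.05 -0.08] yaw 127.43 z [-0.003  0.017 -1.   ] Ftool [-0.6 -1.2 -0.5] 24.548635482788086
5 rows: [ 0.0004 -0.0011  0.0336] [-0.0002 -0.0002  0.    ]
```

Request:
send_rows(
  plan=[
    [[0.0005,-0.0011,0.0336,0.0004,0.0005,0,0.1],[0.0005,-0.0011,0.0336,0.0004,0.0005,0,0.1],[0.0005,-0.0011,0.0336,0.0004,0.0005,0,0.1],[0.0005,-0.0011,0.0336,0.0004,0.0005,0,0.1],[0.0005,-0.0011,0.0336,0.0004,0.0005,0,0.1],[0,0,0,0,0,0,0.1]],
  ],
)

```text
clock: 7.2
position: [0.5334, -0.1181, 0.1091]
ee_rot: [0.552, 0.834, 0.003, -0.003]
ft_force: [0.6, 0.3, -0.3]
grip_width: 0.136
grasp_force: 24.5
```

```bash
python3 -c "
from h import *
st();goal(98.5,.000,(.5333,-.1175,.1092),5)"
```

```text
7.2 [ 0.5334 -0.1181  0.1091] F [ 0.6  0.3 -0.3] T [ 0.18  0.07 -0.02] yaw 113.05 z [-0.002  0.008 -1.   ] Ftool [0.1 0.6 0.3] 24.45793926715851
5 rows: [ 0.     -0.0011  0.0339] [ 0.0006  0.0001 -0.0001]
```

Request:
send_rows(
  plan=[
    [[0,-0.0011,0.034,0.0005,0.0001,0,0.1],[0,-0.0011,0.034,0.0005,0.0001,0,0.1],[0,-0.0011,0.034,0.0005,0.0001,0,0.1],[0,-0.0011,0.034,0.0005,0.0001,0,0.1],[0,-0.0011,0.034,0.0005,0.0001,0,0.1],[0,0,0,0,0,0,0.1],[0,0,0,0,0,0,0.1]],
  ],
)

```text
clock: 7.78
position: [0.5333, -0.1177, 0.1088]
ee_rot: [0.652, 0.758, 0.0, -0.0]
ft_force: [0.9, 2.1, -4.8]
grip_width: 0.135
grasp_force: 24.3
```

```bash
python3 - <<'E'
from h import *
st()
t=optics.camera("top");s=optics.camera("side")
f=lambda i,x,y:cv2.resize(cv2.cvtColor(i[y:y+180,x:x+180],cv2.COLOR_RGB2BGR),None,fx=2.2,fy=3.3,interpolation=cv2.INTER_CUBIC)
f=lambda i,x,y:cv2.resize(cv2.cvtColor(i[y:y+180,x:x+180],cv2.COLOR_RGB2BGR),(400,400),interpolation=cv2.INTER_CUBIC)
cv2.imwrite("pics/c4.png",np.hstack([f(t,140,110),f(s,180,140)]))
E
```

```text
7.7833 [ 0.5333 -0.1177  0.1088] F [ 0.9  2.1 -4.8] T [ 0.73 -0.1  -0.05] yaw 98.63 z [-0.     0.001 -1.   ] Ftool [2.  1.2 4.8] 24.26756590604782
```

View pics/c4.png

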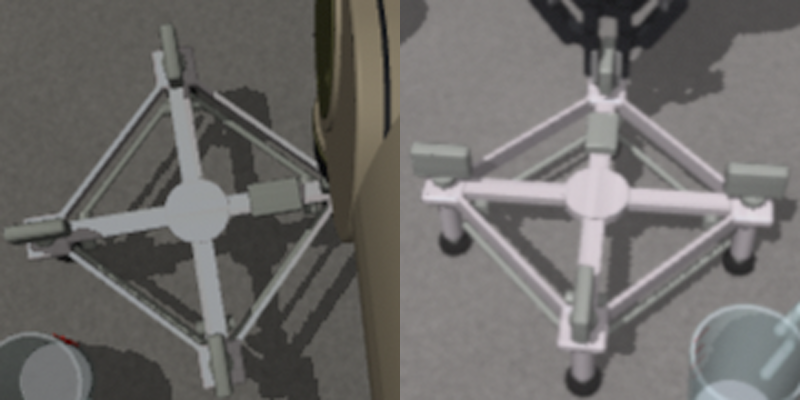

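The wing looks lined up with its arm in both views. I'll release it, back the arm off and check.

Request:
send_rows(
  plan=[
    [[0,0,0,0,0,0,0.16],[0,0,0,0,0,0,0.25],[0,0,0,0,0,0,0.35],[0,0,0,0,0,0,0.35],[0,0,0,0,0,-0.05,0.35],[0,0,0,0,0,-0.1,0.35],[0,0,0,0,0,-0.15,0.35],[0,0,0,0,0,-0.15,0.35],[0,0,0,0,0,-0.15,0.35],[0,0,0,0,0,-0.1,0.35],[0,0,0,-0.15,0,0,0.35],[0,0,0,-0.15,0,0,0.35],[0,0,0,-0.15,0,0,0.35],[0,0,0,-0.15,0,0,0.35],[0,0,0,-0.15,0,0,0.35],[0,0,0,-0.15,0,0,0.35],[0,0,0,-0.15,0,0,0.35],[0,0,0,0,0,0,0.35]],
  ],
)

```text
clock: 9.38
position: [0.5624, -0.3334, 0.2494]
ee_rot: [0.656, 0.754, -0.001, 0.001]
ft_force: [-0.3, -0.5, -0.2]
grip_width: 0.351
grasp_force: 0.0
```

```bash
python3 - <<'E'
from h import *
st()
im=cv2.cvtColor(optics.camera("top"),cv2.COLOR_RGB2BGR);cv2.imwrite("pics/top5.png",im)
f=lambda x,y:cv2.resize(cv2.convertScaleAbs(im[y:y+40,x:x+40],alpha=1.5),None,fx=7,fy=7,interpolation=cv2.INTER_NEAREST)
o=np.vstack([np.hstack([f(140,192),f(278,175)]),np.hstack([f(200,117),f(222,252)])])
for k in range(0,560,70):
  cv2.line(o,(k,0),(k,8),(0,0,255),1);cv2.line(o,(0,k),(8,k),(0,0,255),1)
cv2.imwrite("pics/c5.png",o)
E
```

```text
9.3833 [ 0.5624 -0.3334  0.2494] F [-0.3 -0.5 -0.2] T [-0.05  0.04 -0.03] yaw 97.96 z [-0.    -0.003 -1.   ] Ftool [-0.4 -0.4  0.2] 0.0
```

View pics/c5.png

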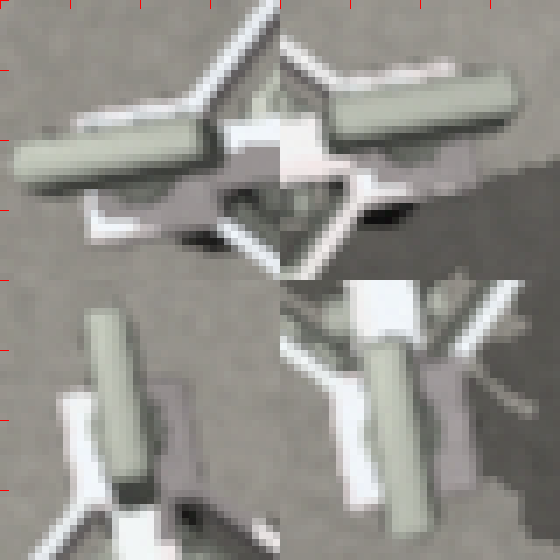

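All four wings are visible. The formerly short foot's wing (top right tile) now runs parallel to its opposite one (top left tile). I'll put a number on the remaining angle.

```bash
python3 - <<'E'
from h import *
ang=lambda v:np.degrees(np.arctan2(v[1],v[0]))
C={}
for t,(x,y),p,q in(("S",(278,175),(52,122),(235,92)),("L",(140,192),(15,162),(205,136)),("U",(200,117),(101,30),(135,192)),("B",(222,252),(107,65),(132,253))):
    a,b=[plane("top",(x+u[0]/7-.5,y+u[1]/7-.5),.12) for u in(p,q)];C[t]=(a+b)/2;print(t,ang(b-a),C[t][:2])
print("arms",ang(C["S"]-C["L"]),ang(C["U"]-C["B"])-90, "centre",(C["S"]+C["L"])/2,(C["U"]+C["B"])/2)
# top-face edge fits by mask: long axis via minAreaRect
im=cv2.imread("pics/top5.png").astype(int);g=im[:,:,1]
m=((im[:,:,1]-im[:,:,0]>8)&(g>125)).astype(np.uint8)
for t,c in C.items():
    u,v=proj("top",[c[0],c[1],.12]).round().astype(int)
    k=np.zeros_like(m);k[v-17:v+18,u-17:u+18]=m[v-17:v+18,u-17:u+18]
    n,l,s,_=cv2.connectedComponentsWithStats(k);j=1+np.argmax(s[1:,4]) if n>1 else 0
    P=np.argwhere(l==j)[:,::-1].astype(np.float32);vx,vy,x0,y0=cv2.fitLine(P,cv2.DIST_L2,0,.01,.01).ravel()
    a,b=plane("top",(x0-15*vx,y0-15*vy),.12),plane("top",(x0+15*vx,y0+15*vy),.12);print(t,len(P),ang(b-a),((a+b)/2)[:2])
E
```

```text
S -81.39142722515554 [ 0.53184495 -0.11593292]
L -82.91055579948802 [0.49684427 0.11941287]
U -168.53822085845 [0.63340047 0.01954134]
B -172.7764666129357 [ 0.39665435 -0.01632969]
arms -81.5409595203008 -81.38425640909117 centre [0.51434461 0.00173998 0.12      ] [0.51502741 0.00160582 0.12      ]
S 196608 -90.81460072394037 [ 0.529957   -0.04547708]
L 6 -108.88016919602167 [0.49774871 0.10946213]
U 7 -136.72908318705558 [0.64842741 0.0236994 ]
B 8 -165.25939506323624 [ 0.40880279 -0.01250454]
```

```bash
python3 - <<'E'
from h import *
ang=lambda v:np.degrees(np.arctan2(v[1],v[0]))
im=cv2.imread("pics/top5.png").astype(int)
for t,c,w in(("S",(298,190),12),("L",(156,213),12),("U",(216,132),12),("B",(238,274),12)):
    u,v=c; p=im[v,u]; print(t,p,end=" ")
    m=((np.abs(im-p).max(2)<14)&(im[:,:,1]-im[:,:,2]>=3)).astype(np.uint8)
    k=np.zeros_like(m);k[v-17:v+18,u-17:u+18]=m[v-17:v+18,u-17:u+18]
    l=cv2.connectedComponents(k,connectivity=4)[1]
    P=np.argwhere(l==l[v,u])[:,::-1].astype(np.float32)
    if l[v,u]==0: print("none");continue
    vx,vy,x0,y0=cv2.fitLine(P,cv2.DIST_L2,0,.01,.01).ravel()
    a,b=plane("top",(x0-15*vx,y0-15*vy),.12),plane("top",(x0+15*vx,y0+15*vy),.12);print(len(P),ang(b-a).round(2),((a+b)/2)[:2])
E
```

```text
S [117 124 121] 41 -82.92 [ 0.53069528 -0.10493753]
L [123 132 129] 58 -78.4 [0.49622028 0.12856889]
U [119 127 124] 43 -172.45 [0.64143891 0.02192572]
B [121 129 126] 60 -166.08 [ 0.40546027 -0.01409041]
```

The wing sits at -81.4° and its arm at -81.5°, which also agrees with the tool's final yaw. The stand's centre moved only as levelling would make it. Handing in.

```bash
python3 -c "
from workcell import job
print(job.hand_in())"
```

```text
the job is handed in; nothing more can be done
None
```

I turned the short foot's wing about 56° clockwise until it lined up with its arm to within about 1.5° by the camera, then let go, backed the arm off and handed in at about 9.5 s; the stand looks level and in place, I didn't test it for wobble, and the cup was not touched.

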